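# Lock a bayonet water-filter cartridge into its housing on the drainer

## Robot

A 7-joint arm with a two-finger parallel gripper is mounted at the origin on the work surface. World frame = base frame: x ahead of the robot, y to its left, z up, the work surface at z = 0. Lengths are in m, angles in degrees, forces in N, time in s.
With the tool pointing down it reaches from about 0.425 to 1.025 m from the base axis. Payload 9.4 kg.
Tool frame: the origin (TCP) lies at the very end of the fingers, on their centre line; the grasp point (between the pads) lies 19 mm behind it; z points along the fingers, y is the direction in which the jaws open and shut (so a half turn about z gives the same grasp; the last joint's range is limited). The gripper opens to 93 mm and grips with 3 to 60 N. Pads are 15 mm wide; open, the fingers measure 128 mm over their backs; the gripper's body (75 mm by 188 mm) begins 65 mm behind the grasp point.
Start: joints at [-76.014, 34.337, -0.143, 91.639, 0.103, 54.024, -4.572], TCP at [0.229, 0.688, 0.219] pointing down, gripper open.
Joint ranges: [-147.43, 147.43], [-19.82, 112.94], [-74.19, 73.91], [6.32, 146.72], [-59.91, 239.91], [6.04, 106.73], [-150.56, 150.56]. Speed limits (degrees/s): [127.2, 127.2, 172.46, 172.46, 180, 180, 180].

## Interface

Orientations are given as a 3x3 rotation matrix whose columns are the frame's x, y, z axes.
In Python, from rig import arm gives the robot as it stands. The module is installed in compiled form; this text tells all that it offers.
- The arm moves only by the tool move_arm, never from a script. Its argument "rows" is a list of rows, each a list of 6 numbers: the shift along the world's x, y, z in cm, then the turn, a rotation vector about the world's x, y, z in rad. A call has exactly 10 rows; each row shifts and turns the pose as measured when the row begins; what a row does not reach is not made up. A row lasts 1/12 s, in which the tool goes at most 41.7 mm and 7.16 degrees, less where a joint would pass 70% of its speed; a pose out of reach is approached as far as the arm can. A call is refused whole if a number of a shift passes 4.17 or a number of a turn 0.125, either way. A call with a gripper value outside its range is refused whole. "gripper" is the gripper's target within -1 to 1 (fully open at 1, half-way at 0, shut at -1), set as the call begins (left out, the last holds). The fingers move at their own pace and stop on an object; "grip_force" is the grip in N (left out, the last holds). Time passes only in rows, so rows that do not move let the fingers close, or fill a call up. It gives the time, the measured TCP pose, the force and the opening at its end, in the units of the state.
- arm.sense(): the state, without advancing time (a new reading comes with each control period).
- arm.camera(name): name is "scene" or "side" or "wrist"; returns the picture (480x640x3 uint8, red, green, blue); there is no depth.
- arm.camera_model(name): a dict with "camera_matrix" (3x3 intrinsics, pixels), "rvec" (rotation vector, rad) and "tvec" (3), from world to camera coordinates, as OpenCV has them. Camera axes: x right, y down, z forward; pixel columns grow to the right and rows downward; lengths in m; the calibration is good to about 2 mm. A picture is of the moment at which its call begins: read the wrist's pose just before it. camera_model takes no time and is no camera call; for the wrist camera it gives the pose at the moment of the call.
- arm.sign_off(): hands the job in, once; it reports no verdict.
Trained networks look in the newest picture that a camera, given by its name, has taken for a name from the list of things; names that differ only in an ending like _2 or _b are one class to them, and where a whole thing is asked for, a point or a joint stands for the part that bears it (a point fixed in the world has none). Each returns a list of dicts, best first, with "p" (0 to 1); they miss things now and then, are a little off and sometimes report something else, mostly with a low value. They report only what shows in the picture. A call takes as long as a camera call. They do not tell look-alikes from the thing itself.
- arm.recognise(camera, label): "point" ([column, row] in pixels, amid what is visible of it).
- arm.outline_of(camera, label): "region" (480x640 bool, what is visible of it) and "point" ([column, row] in pixels, amid what is visible of it).
- arm.spot_point(camera, label): "point" ([column, row] in pixels: a listed point, or the origin of a listed thing).
The state is a dict: "t": time; "joint_pos": joint angles; "joint_velocities": joint speeds; "joint_efforts": joint torques, N m; "position": TCP position; "ee_rot": TCP orientation; "wrist_force": force on the tool from outside, world axes, zero at the start; "moment": the same for the moment, N m; "grip_width": opening from 0.0 (shut) to 1.0 (fully open).
Only numpy, scipy, OpenCV 4.12 (cv2) and the standard library are available. Lean on these libraries where they do the work, as an engineer would, in place of code of your own. Each camera call takes 0.05 s, during which the arm holds its last target.

## Task

Fit the blue water-filter cartridge into the white filter housing on the drainer: feel its two orange lugs down into the entry slots, push it in against the spring, twist it clockwise (seen from above) to the stop and let it rise so that it locks in its notches, then let go of it. Be gentle with it and never force it against the housing, and leave the jug, tumbler, egg cup and plate where they are.

Things in the scene. Friction and masses are not known exactly. Their poses are not given: they have to be found in the camera images.
- cartridge: Blue plastic water-filter cartridge, 0.1 to 0.16 kg, 86 mm high, standing upright on the drainer. Origin at the centre of its underside, z up along its axis. Round body 44 mm in diameter up to 50 mm above the underside (tapered to 36 mm over the lowest 10 mm). A half turn about z gives the same cartridge.
- grip_bar (a point): Middle of the cartridge's upright grip bar: 40 mm long (along the cartridge's x), 16 mm thick (along its y), 50 to 86 mm above the underside.
- lugs (a point): Point on the cartridge's axis midway between its two orange lugs. They stick out along its +x and -x, parallel to the bar, to 32 mm from the axis; each is 9 mm wide and 8 mm high, 12 to 20 mm above the underside.
- housing: White round filter housing, 100 mm across (112 mm at the foot), fixed on the drainer, open at the top; rim at 66 mm. Origin at the centre of its underside, z up along the bore, x towards a red mark; all heights 'in the housing' are above this origin. A steel spout sticks out 30 mm at -x, 22 mm up. Nothing in it can be turned by hand but the cartridge.
- mouth (a point): Centre of the mouth, at 64 mm, the top of the grey sleeve inside the housing. Round bore 46 mm across; two opposite entry slots 13 mm wide, open at the top. Lugs that miss the slots rest on the sleeve with the cartridge's underside at 52 mm in the housing.
- green_mark (a point): One of two green marks on the rim, at 0.90 rad anticlockwise (from above) from the housing's +x and -x: where the entry slots nominally are. The sleeve was fitted by hand: slots and notches together lie up to 0.32 rad off their marks, either way. The true angle is not in the poses: see it from above or feel for it. The sleeve stays put in use.
- red_mark (a point): One of two red marks on the rim at the housing's +x and -x: where the locking notches nominally are. Notches are 13 mm wide, hidden under the sleeve's top, always exactly 0.90 rad clockwise (from above) from the slots. Walls stop the lugs anticlockwise of the slots and clockwise of the notches: twist clockwise until that stop is felt.
- seat_top (a point): Centre of the sprung black seat's top when not pressed, 44 mm up in the housing; it pushes the cartridge's underside up with 2 N at first plus 0.8 N per mm. Between slots and notches the lugs pass only with the underside below 32 mm (about 12 N, so push with 13 to 14 N); hard stop at 26 mm (about 16 N).
- locked_height (a point): Point on the housing's axis, 38 mm up, where the centre of the cartridge's underside is when locked: eased off in the notches, the spring lifts it 6 mm up to here and holds it there.
- tumbler: Glass pint tumbler standing upside down, 145 mm high, 86 mm across at the bottom rim. Origin at the centre of its underside. To be left alone.
- egg_cup: Small steel egg cup, 60 mm high, 50 mm across. Origin at the centre of its underside. To be left alone.
- side_plate: White side plate, 160 mm across, 18 mm high. Origin at the centre of its underside. To be left alone.
- jug: Upturned yellow plastic jug, 140 mm high, 110 mm across at the bottom rim, with a side handle. Origin at the centre of its underside. To be left alone.
Things that resemble listed ones, but are neither listed nor needed, are in the scene too. Of the things like the cartridge, leave any that is brown; of the rest the larger one is meant.

How it is judged (in metres and radians):
On the way, in this order (a step that is already met when the one before it is completed fails the run):
1. the lugs have gone down through the entry slots (underside below 47 mm in the housing, not yet turned) (z of cartridge in the frame of housing below 0.047 m and horizontal distance between cartridge and housing below 0.005 m and angle between the x axis of cartridge and the x axis of housing, either way round above 0.48 rad), for 0.05 s.
2. pushed in against the spring and turned under the ridge to the notches (z of cartridge in the frame of housing below 0.034 m and angle between the x axis of cartridge and the x axis of housing, either way round below 0.46 rad), for 0.02 s.
At the end, for the whole second after the job is handed in: The cartridge is locked: its underside 35.5 to 40.5 mm above the housing's origin, its axis within 5 mm of the housing's, its lugs within 0.42 rad of the line of the red marks (the notches' range), tilted less than 0.12 rad, at rest and released (z of cartridge in the frame of housing between 0.0355 and 0.0405 m and horizontal distance between cartridge and housing below 0.005 m and angle between the x axis of cartridge and the x axis of housing, either way round below 0.42 rad and angle between cartridge's own z axis and vertical below 0.12 rad and linear speed of cartridge below 0.02 m/s); the robot touches nothing.
It fails at once if the cartridge is forced against the housing with more than 50 N (all contacts added together) (contact force between cartridge and housing above 50 N).
It fails at once if the tumbler is pushed more than 20 mm or tipped (distance of tumbler from where it was at the start of the episode above 0.02 m or angle between tumbler's own z axis and vertical above 0.3 rad).
It fails at once if the egg cup is pushed more than 20 mm or tipped (distance of egg_cup from where it was at the start of the episode above 0.02 m or angle between egg_cup's own z axis and vertical above 0.3 rad).
It fails at once if the side plate is pushed more than 20 mm or tipped (distance of side_plate from where it was at the start of the episode above 0.02 m or angle between side_plate's own z axis and vertical above 0.3 rad).
It fails at once if the jug is pushed more than 20 mm or tipped (distance of jug from where it was at the start of the episode above 0.02 m or angle between jug's own z axis and vertical above 0.3 rad).
It also fails if it takes over 69 s, if anything falls off the work surface, if the arm or the gripper's body presses on something with over 40 N, if the wrist force passes 120 N, or if a joint passes its speed limit or range.

## Working session

There is one attempt and no reset: what is moved stays moved. The work goes in short steps, Python scripts to look and compute and a tool call to move; the robot and the scene stay as the last step left them, time stands still between calls to the robot, and variables do not carry over. Pictures are saved under pics/ and viewed, and the job is handed in when it is done.

Besides the shell and the picture viewer there is one more tool, called after ">>>" as name([rows], argument=value, ...), one row to a line, values as JSON. move_arm: Moves the arm, as the interface text tells. Its arguments: {"type":"object","properties":{"rows":{"type":"array","items":{"type":"array","items":{"type":"number"}}},"gripper":{"type":"number"},"grip_force":{"type":"number"}},"required":["rows"]}

```bash
mkdir -p pics; python3 - <<'E'
from rig import arm
import cv2
s=arm.sense(); print({k:(v if k in('t','position','wrist_force','grip_width') else None) for k,v in s.items()}); print(s['ee_rot'])
for n in ("scene","side","wrist"):
    cv2.imwrite(f"pics/{n}0.png",arm.camera(n)[:,:,::-1])
    m=arm.camera_model(n); print(n,m)
for n in ("scene","side","wrist"):
    for l in ("cartridge","housing"):
        print(n,l,[(r['point'],round(r['p'],2)) for r in arm.spot_point(n,l)])
E
```

```text
{'t': 0.0, 'joint_pos': None, 'joint_velocities': None, 'joint_efforts': None, 'position': array([0.22843524, 0.68755693, 0.21773348]), 'ee_rot': None, 'wrist_force': array([ 0.42103411,  0.31340797, -0.00801769]), 'moment': None, 'grip_width': 0.9980682081591421}
[[-9.49012926e-01  3.15236937e-01 -3.74470677e-04]
 [ 3.15237135e-01  9.49011711e-01 -1.52318419e-03]
 [-1.24786859e-04 -1.56356854e-03 -9.99998770e-01]]
scene {'camera_matrix': array([[506.26683402,   0.        , 323.22214822],
       [  0.        , 506.26683402, 241.24346878],
       [  0.        ,   0.        ,   1.        ]]), 'rvec': array([ 1.76617749,  1.6153656 , -0.77883987]), 'tvec': array([-0.08651148, -0.26210999,  1.34447229])}
side {'camera_matrix': array([[451.29774002,   0.        , 324.17324554],
       [  0.        , 451.29774002, 235.7145963 ],
       [  0.        ,   0.        ,   1.        ]]), 'rvec': array([ 0.30460296, -2.67699071,  1.35323096]), 'tvec': array([0.51156118, 0.10787255, 0.80146126])}
wrist {'camera_matrix': array([[411.39717796,   0.        , 315.87258183],
       [  0.        , 411.39717796, 243.03064985],
       [  0.        ,   0.        ,   1.        ]]), 'rvec': array([-2.33627605, -1.68666369, -0.25646433]), 'tvec': array([-0.72405832, -0.03540858,  0.39391031])}
scene cartridge [([392.9, 192.8], 0.65), ([396.2, 274.6], 0.63), ([440.0, 195.4], 0.52)]
scene housing [([227.8, 290.4], 0.73)]
side cartridge [([461.8, 373.1], 0.89), ([441.8, 425.7], 0.88), ([289.1, 311.9], 0.69)]
side housing [([326.6, 215.4], 0.93)]
wrist cartridge [([12.6, 354.0], 0.58)]
wrist housing []
```

View pics/scene0.png

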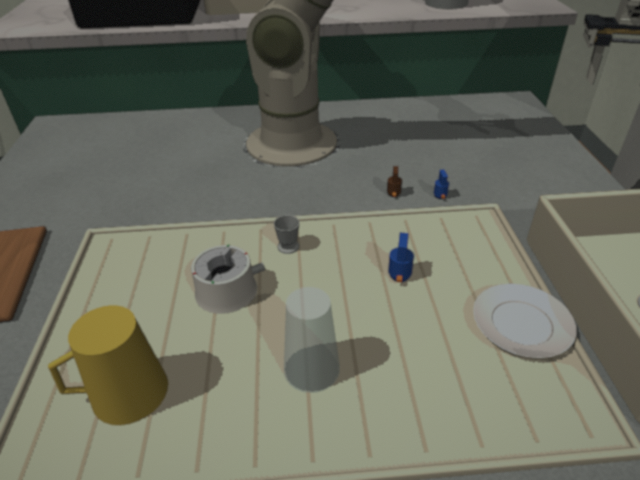

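View pics/side0.png

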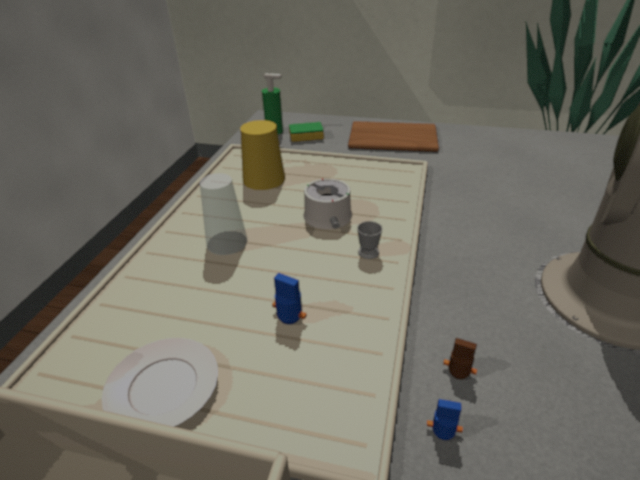

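View pics/wrist0.png

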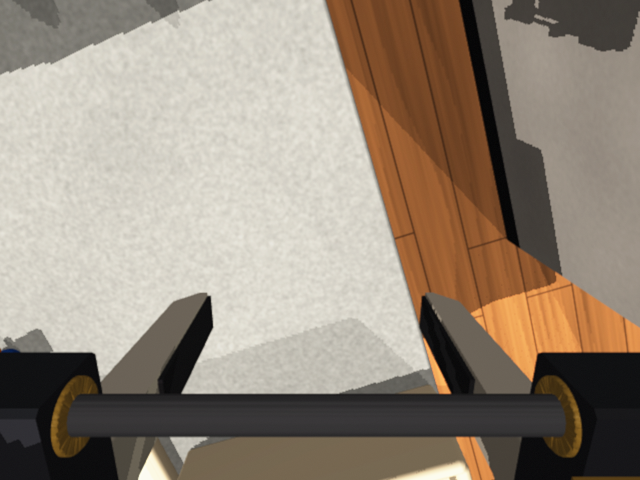

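The target is the blue cartridge on the drainer, at scene (396,275) and side (289,312). The housing is at scene (228,290) and side (327,215). The brown cartridge and the small blue one stand off the drainer.

```bash
cat > h.py <<'E'
from rig import arm
import cv2, numpy as np
def P(m):
    R,_=cv2.Rodrigues(m['rvec']); return m['camera_matrix']@np.c_[R,np.ravel(m['tvec'])]
def tri(pts,models):
    A=[]
    for (u,v),m in zip(pts,models):
        p=P(m); A+= [u*p[2]-p[0], v*p[2]-p[1]]
    A=np.array(A); A/=np.linalg.norm(A[:,:3],axis=1)[:,None]
    x=np.linalg.lstsq(A[:,:3],-A[:,3],rcond=None)[0]; return x
def ray(pt,m,z):
    R,_=cv2.Rodrigues(m['rvec']); c=-R.T@np.ravel(m['tvec'])
    d=R.T@np.linalg.inv(m['camera_matrix'])@np.array([*pt,1.]); return c+d*(z-c[2])/d[2]
def proj(X,m): return cv2.projectPoints(np.array(X,float).reshape(-1,3),m['rvec'],m['tvec'],m['camera_matrix'],None)[0].reshape(-1,2)
E
python3 - <<'E'
from h import *
ms=arm.camera_model('scene'); mi=arm.camera_model('side'); mw=arm.camera_model('wrist')
for l in ("cartridge","grip_bar","lugs","housing","mouth","seat_top","green_mark","red_mark","tumbler","egg_cup","side_plate","jug"):
    a=arm.spot_point('scene',l); b=arm.spot_point('side',l)
    print(l,[(np.round(r['point']),round(r['p'],2)) for r in a],[(np.round(r['point']),round(r['p'],2)) for r in b])
    best=[]
    for i in a:
        for j in b:
            X=tri([i['point'],j['point']],[ms,mi]); e=max(np.linalg.norm(proj(X,ms)-i['point']),np.linalg.norm(proj(X,mi)-j['point']))
            if e<6: print('   ',X.round(4),round(e,1))
s=arm.sense()
R,_=cv2.Rodrigues(mw['rvec']); c=-R.T@mw['tvec']; print('wristcam in tool',s['ee_rot'].T@(c-s['position']), (R@s['ee_rot']).round(3),s['t'])
E
```

```text
cartridge [(array([393., 193.]), 0.65), (array([396., 275.]), 0.63), (array([440., 195.]), 0.52)] [(array([462., 373.]), 0.89), (array([442., 426.]), 0.88), (array([289., 312.]), 0.69)]
    [ 0.2595  0.2251 -0.001 ] 0.5
    [0.5455 0.1758 0.0163] 0.6
    [0.288  0.3246 0.0055] 2.2
grip_bar [(array([393., 172.]), 0.86), (array([443., 181.]), 0.81), (array([402., 249.]), 0.62)] [(array([465., 349.]), 0.8), (array([448., 412.]), 0.74), (array([288., 286.]), 0.61), (array([163., 388.]), 0.34)]
    [0.2616 0.2228 0.0547] 1.5
    [0.2851 0.3269 0.0422] 2.4
    [0.5428 0.1807 0.0782] 2.3
lugs [(array([402., 266.]), 0.95), (array([396., 186.]), 0.74), (array([439., 192.]), 0.57), (array([223., 272.]), 0.48)] [(array([442., 423.]), 0.91), (array([459., 365.]), 0.62), (array([289., 311.]), 0.59)]
    [0.5412 0.1864 0.0313] 0.3
    [0.2667 0.229  0.0206] 0.5
    [0.2873 0.3226 0.0125] 0.6
housing [(array([228., 290.]), 0.73)] [(array([327., 215.]), 0.93)]
    [ 0.5525 -0.1294  0.0127] 0.5
mouth [(array([220., 263.]), 0.66)] [(array([329., 191.]), 0.95)]
    [ 0.5472 -0.1343  0.0732] 0.1
seat_to
[... 310 characters left out ...]
., 182.]), 0.82)]
    [ 0.5743 -0.1739  0.0757] 2.5
tumbler [(array([310., 367.]), 0.89), (array([129., 392.]), 0.38)] [(array([229., 243.]), 0.86)]
    [0.7288 0.0072 0.0087] 0.4
egg_cup [(array([288., 246.]), 0.84)] [(array([369., 255.]), 0.6)]
    [ 0.438  -0.0182  0.0079] 0.6
side_plate [(array([521., 326.]), 0.79)] [(array([165., 388.]), 0.79)]
    [0.6794 0.3564 0.0108] 2.0
jug [(array([129., 394.]), 0.82), (array([519., 325.]), 0.56), (array([209., 280.]), 0.17)] [(array([263., 182.]), 0.77), (array([288., 287.]), 0.45)]
    [ 0.7498 -0.2623  0.004 ] 1.0
wristcam in tool [ 0.08479192  0.00017054 -0.16648679] [[ 0.     1.     0.001]
 [-0.954  0.001 -0.3  ]
 [-0.3   -0.001  0.954]] 1.65
```

>>> move_arm([
  [1.6,-2.5,0,0,0,0],
  [1.6,-2.5,0,0,0,0],
  [1.6,-2.5,0,0,0,0],
  [1.6,-2.5,0,0,0,0],
  [1.6,-2.5,0,0,0,0],
  [1.6,-2.5,0,0,0,0],
  [1.6,-2.5,0,0,0,0],
  [1.6,-2.5,0,0,0,0],
  [1.6,-2.5,0,0,0,0],
  [1.6,-2.5,0,0,0,0],
])

```text
t: 2.48
position: [0.3863, 0.4339, 0.2182]
ee_rot: [[-0.953, 0.303, -0.002], [0.303, 0.953, 0.005], [0.004, 0.004, -1.0]]
wrist_force: [0.2, 0.1, 0.6]
grip_width: 0.999
```

>>> move_arm([
  [1.6,-2.6,0,0,0,0],
  [1.6,-2.6,0,0,0,0],
  [1.6,-2.6,0,0,0,0],
  [1.6,-2.6,0,0,0,0],
  [1.6,-2.6,0,0,0,0],
  [1.6,-2.6,0,0,0,0],
  [1.6,-2.6,0,0,0,0],
  [1.6,-2.6,0,0,0,0],
  [1.6,-2.6,0,0,0,0],
  [1.6,-2.6,0,0,0,0],
])

```text
t: 3.32
position: [0.5534, 0.1606, 0.2207]
ee_rot: [[-0.953, 0.302, 0.002], [0.302, 0.953, 0.008], [0.0, 0.008, -1.0]]
wrist_force: [0.8, 1.0, -0.1]
grip_width: 1.0
```

```bash
python3 - <<'E'
from h import *
m=arm.camera_model('wrist')
cv2.imwrite("pics/w1.png",arm.camera('wrist')[:,:,::-1])
s=arm.sense(); print(s['t'],s['position'],s['ee_rot'].round(3).tolist(),s['joint_pos'].round(1))
for l,z in (("cartridge",.012),("grip_bar",.098),("lugs",.03)):
    for r in arm.spot_point('wrist',l): print(l,np.round(r['point']),round(r['p'],2),ray(r['point'],m,z).round(4))
E
```

```text
3.3667 [0.55689594 0.15373235 0.22086604] [[-0.951, 0.309, 0.004], [0.309, 0.951, 0.005], [-0.003, 0.006, -1.0]] [-21.9  23.9   1.2 111.5  -1.   44.2  52. ]
cartridge [332. 190.] 0.66 [0.5418 0.181  0.012 ]
grip_bar [337. 205.] 0.62 [0.5372 0.1822 0.098 ]
```

View pics/w1.png

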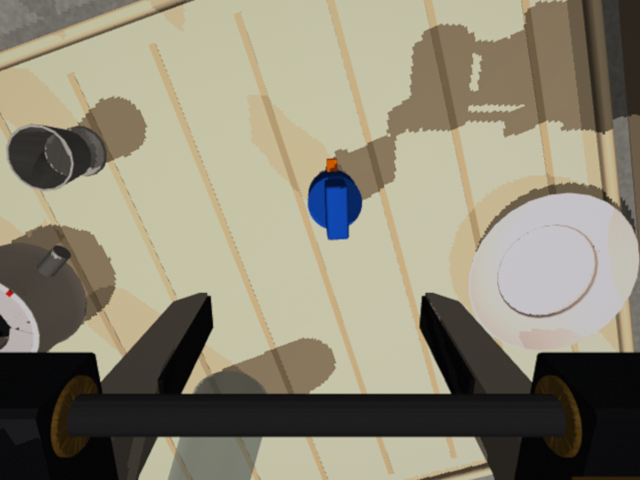

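The cartridge's bar runs nearly vertically in the image at (337,210), with one lug at (331,164). Next I look straight down into the housing.

>>> move_arm([
  [0.9,-3.6,0,0,0,0],
  [0.9,-3.6,0,0,0,0],
  [0.9,-3.6,0,0,0,0],
  [0.9,-3.6,0,0,0,0],
  [0.9,-3.6,0,0,0,0],
  [0.9,-3.6,0,0,0,0],
  [0.9,-3.6,0,0,0,0],
  [0.9,-3.6,0,0,0,0],
  [0.5,-1.5,0,0,0,0],
  [0,0,0,0,0,0],
])

```text
t: 4.35
position: [0.629, -0.1331, 0.2211]
ee_rot: [[-0.962, 0.274, 0.002], [0.274, 0.962, 0.016], [0.003, 0.016, -1.0]]
wrist_force: [-0.7, 1.5, 0.5]
grip_width: 1.001
```

```bash
python3 - <<'E'
from h import *
im=arm.camera('wrist')
m=arm.camera_model('wrist')
cv2.imwrite("pics/w2.png",im[:,:,::-1])
s=arm.sense(); print(s['t'],s['position'],s['ee_rot'].round(3).tolist(),s['joint_pos'].round(1))
np.savez('w2.npz',im=im,**{k:np.array(v) for k,v in m.items()},pos=s['position'])
R,_=cv2.Rodrigues(m['rvec']);print('cam',-R.T@m['tvec'])
for l,z in (("housing",.012),("mouth",.076),("seat_top",.056),("green_mark",.078),("red_mark",.078)):
    for r in arm.spot_point('wrist',l): print(l,np.round(r['point']),round(r['p'],2),ray(r['point'],m,z).round(4))
c=cv2.resize(im,None,fx=3,fy=3,interpolation=cv2.INTER_CUBIC)
p=proj([0.55,-0.133,0.078],m)[0]*3; x,y=int(p[0]),int(p[1]);print(x/3,y/3)
x0=max(0,x-390);y0=max(0,y-290);print(x0,y0)
cv2.imwrite("pics/w2z.png",c[y0:y0+580,x0:x0+780,::-1])
E
```

```text
4.4 [ 0.62860522 -0.13151292  0.22107801] [[-0.962, 0.273, 0.001], [0.273, 0.962, 0.017], [0.003, 0.017, -1.0]] [  6.3  28.5   1.4 102.9  -2.2  48.7  83.2]
cam [ 0.54689103 -0.11102378  0.38787638]
housing [286. 127.] 0.89 [ 0.551  -0.1332  0.012 ]
mouth [281. 129.] 0.85 [ 0.5505 -0.1334  0.076 ]
seat_top [285. 125.] 0.57 [ 0.5486 -0.1312  0.056 ]
green_mark [288. 191.] 0.66 [ 0.5955 -0.1421  0.078 ]
green_mark [224. 352.] 0.41 [ 0.7137 -0.2352  0.078 ]
red_mark [239. 176.] 0.83 [ 0.5747 -0.1735  0.078 ]
281.0 127.66666666666667
453 93
```

View pics/w2z.png

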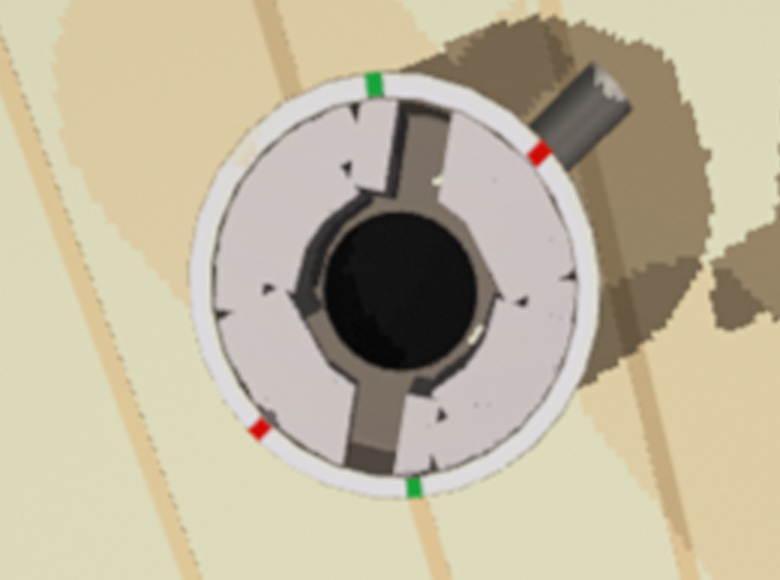

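The view down shows the red marks at zoom (540,153) and (260,430), the green marks at (374,85) and (414,488), and the slots running from (425,110) to (370,470). So the slots are turned clockwise from the green marks. I compute the angles next.

```bash
python3 - <<'E'
from h import *
from scipy.optimize import least_squares
d=np.load('w2.npz'); m={k:d[k] for k in('rvec','tvec','camera_matrix')}
im=d['im']; 
f=lambda p:((np.array(p,float)+[453,93]+.5)/3-.5)
pts=np.array([f(p) for p in [(190,280),(600,285),(395,71),(400,497),(250,133),(540,430)]])
def res(q):
    c=q[:3]; out=[]
    for p in pts:
        X=ray(p,m,c[2]); out.append(np.linalg.norm(X[:2]-c[:2])-.05)
    return out
r=least_squares(res,[.55,-.133,.078]); print(r.x,np.abs(r.fun).max())
for z in (r.x[2],.078):
    g=[ray(f(p),m,z)[:2] for p in [(374,85),(414,488)]]; rd=[ray(f(p),m,z)[:2] for p in [(540,153),(260,430)]]
    sl=[ray(f(p),m,z-.002)[:2] for p in [(425,110),(370,470)]]
    edges=[[(450,118),(438,200)],[(399,103),(386,192)],[(355,383),(345,467)],[(407,393),(394,472)]]
    ang=lambda a,b:np.degrees(np.arctan2(*(np.array(a)-b)[::-1]))
    print(z,'green',ang(*g),'red',ang(*rd),'slot',ang(*sl),'c',np.mean(g,0),np.mean(rd,0),np.mean(sl,0))
    for a,b in edges: print('  edge',ang(ray(f(a),m,z-.002)[:2],ray(f(b),m,z-.002)[:2]))
d1=cv2.imread('pics/w1.png'); c=cv2.resize(d1[140:260,270:410],None,fx=5,fy=5,interpolation=cv2.INTER_CUBIC); cv2.imwrite('pics/w1z.png',c)
E
```

```text
[ 0.55067484 -0.13278224  0.07280423] 0.0008793309167334507
0.07280423462468107 green 168.66707757884538 red 117.1907849108076 slot 153.85323066673266 c [ 0.55115749 -0.13294883] [ 0.55115916 -0.13274245] [ 0.5516233  -0.13285502]
  edge 154.58672337628624
  edge 153.89804275229307
  edge 155.38487550056834
  edge 153.52541087026273
0.078 green 168.6670775788454 red 117.1907849108076 slot 153.8532306667326 c [ 0.55108714 -0.13258727] [ 0.55108877 -0.1323843 ] [ 0.55154576 -0.13249727]
  edge 154.58672337628622
  edge 153.89804275229298
  edge 155.38487550056837
  edge 153.52541087026293
```

View pics/w1z.png

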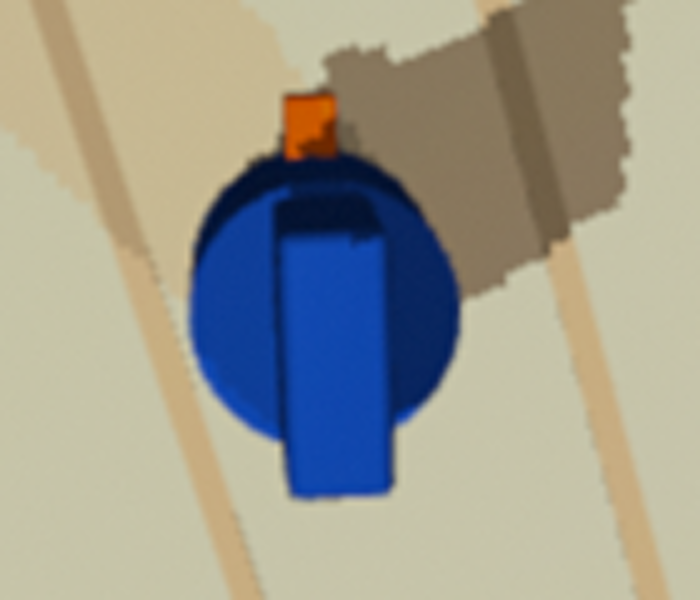

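>>> move_arm([
  [0,3.5,0,0,0,0],
  [0,3.5,0,0,0,0],
  [0,3.5,0,0,0,0],
  [0,3.5,0,0,0,0],
  [0,3.5,0,0,0,0],
  [0,3.5,0,0,0,0],
  [0,3.5,0,0,0,0],
  [0,3.5,0,0,0,0],
  [0,2,0,0,0,0],
  [0,0,0,0,0,0],
])

```text
t: 5.48
position: [0.6196, 0.199, 0.2234]
ee_rot: [[-0.967, 0.255, 0.002], [0.255, 0.967, 0.022], [0.004, 0.022, -1.0]]
wrist_force: [-1.0, 0.9, 0.4]
grip_width: 0.997
```

```bash
python3 - <<'E'
from h import *
arm.camera('wrist'); arm.camera('wrist')
im=arm.camera('wrist')
m=arm.camera_model('wrist')
s=arm.sense(); print(s['t'],s['position'],s['ee_rot'].round(3).tolist(),s['joint_pos'].round(1),s['joint_velocities'].round(2))
np.savez('w3.npz',im=im,**{k:np.array(v) for k,v in m.items()},pos=s['position'])
p=proj([0.541,0.181,0.09],m)[0]*5; x,y=int(p[0]),int(p[1]);x0=max(0,x-350);y0=max(0,y-300);print(x0,y0)
c=cv2.resize(im,None,fx=5,fy=5,interpolation=cv2.INTER_CUBIC)
cv2.imwrite("pics/w3z.png",c[y0:y0+600,x0:x0+700,::-1])
E
```

```text
5.6333 [0.62074677 0.19164623 0.22338054] [[-0.965, 0.261, 0.002], [0.261, 0.965, 0.018], [0.003, 0.018, -1.0]] [-22.1  28.6   0.6 102.2  -1.7  48.7  54.4] [ 1.99 -0.23  1.48  0.25  0.24  0.01  0.09]
991 349
```

View pics/w3z.png

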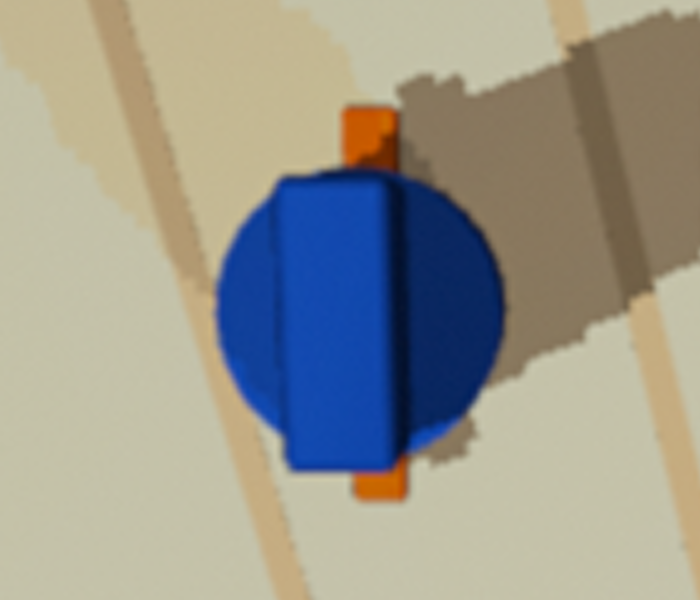

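Both lugs and the bar show. The bar top's corners are at zoom (279,178), (384,178), (393,470) and (290,470).

```bash
python3 - <<'E'
from h import *
d=np.load('w3.npz'); m={k:d[k] for k in('rvec','tvec','camera_matrix')}
f=lambda p:((np.array(p,float)+[991,349]+.5)/5-.5)
for z in (.086+.008,.086+.012):
    q=np.array([ray(f(p),m,z)[:2] for p in [(279,178),(384,178),(393,470),(290,470)]])
    a=(q[0]+q[1]-q[2]-q[3])/2; print(z,q.mean(0),'ang',np.degrees(np.arctan2(a[1],a[0])),'len',np.linalg.norm(a),'thick',np.linalg.norm((q[1]+q[2]-q[0]-q[3])/2))
    l=np.array([ray(f(p),m,z-.066)[:2] for p in [(370,106),(380,500)]]); a=l[0]-l[1]
    print('lugs',l.mean(0),'ang',np.degrees(np.arctan2(a[1],a[0])),np.linalg.norm(a))
ms=arm.camera_model('side'); s=arm.sense(); print(s['position'],s['t'])
E
```

```text
0.094 [0.54357002 0.17822748] ang 164.7987258876904 len 0.0393058722347047 thick 0.014437276382707689
lugs [0.54345231 0.17814118] ang 164.59733840030532 0.06451895316668882
0.09799999999999999 [0.54350389 0.17866914] ang 164.7987258876904 len 0.03877496018776352 thick 0.014242269287817948
lugs [0.54339953 0.17850329] ang 164.5973384003053 0.06380630918165729
[0.62074677 0.19164623 0.22338054] 5.6333
```

>>> move_arm([
  [-2.6,-0.4,0,-0.01,0,0],
  [-2.6,-0.4,0,-0.01,0,0],
  [-2.4,-0.4,0,0,0,0],
  [0,0,-2,0,0,0],
  [0,0,-2,0,0,0],
  [0,0,-2,0,0,0],
  [0,0,-1,0,0,0],
  [0,0,0,0,0,0],
  [0,0,0,0,0,0],
  [0,0,0,0,0,0],
], gripper=0.3, grip_force=25)

```text
t: 6.47
position: [0.5439, 0.159, 0.1543]
ee_rot: [[-0.959, 0.285, 0.007], [0.285, 0.959, -0.01], [-0.009, -0.007, -1.0]]
wrist_force: [-1.4, -0.6, -0.2]
grip_width: 0.65
```

>>> move_arm([
  [0,1.6,0,0.008,0.005,0.02],
  [0,0.3,0,0,0,0],
  [0,0,0,0,0,0],
  [0,0,0,0,0,0],
  [0,0,0,0,0,0],
  [0,0,0,0,0,0],
  [0,0,0,0,0,0],
  [0,0,0,0,0,0],
  [0,0,0,0,0,0],
  [0,0,0,0,0,0],
])

```text
t: 7.3
position: [0.546, 0.1803, 0.158]
ee_rot: [[-0.965, 0.264, 0.007], [0.264, 0.965, 0.001], [-0.006, 0.003, -1.0]]
wrist_force: [-0.4, -0.3, -0.2]
grip_width: 0.651
```

>>> move_arm([
  [-0.2,-0.2,-1.8,0,0.005,0],
  [0,0,-1.8,0,0,0],
  [0,0,-1.8,0,0,0],
  [0,0,-1.2,0,0,0],
  [0,0,-0.8,0,0,0],
  [0,0,-0.4,0,0,0],
  [0,0,0,0,0,0],
  [0,0,0,0,0,0],
  [0,0,0,0,0,0],
  [0,0,0,0,0,0],
])

```text
t: 8.13
position: [0.5457, 0.1782, 0.079]
ee_rot: [[-0.964, 0.265, 0.006], [0.265, 0.964, 0.003], [-0.005, 0.004, -1.0]]
wrist_force: [0.1, -0.2, 0.5]
grip_width: 0.65
```

>>> move_arm([
  [-0.2,0,-0.7,0,0.004,0],
  [0,0,-0.5,0,0,0],
  [0,0,-0.2,0,0,0],
  [0,0,0,0,0,0],
  [0,0,0,0,0,0],
  [0,0,0,0,0,0],
  [0,0,0,0,0,0],
  [0,0,0,0,0,0],
  [0,0,0,0,0,0],
  [0,0,0,0,0,0],
])

```text
t: 8.97
position: [0.5445, 0.1785, 0.0653]
ee_rot: [[-0.964, 0.265, 0.004], [0.265, 0.964, 0.004], [-0.003, 0.005, -1.0]]
wrist_force: [-0.3, 0.2, -0.5]
grip_width: 0.652
```

```bash
python3 - <<'E'
from h import *
cv2.imwrite("pics/s4.png",cv2.resize(arm.camera('side')[200:380,180:420],None,fx=3,fy=3)[:,:,::-1])
E
```

```text
(no output)
```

View pics/s4.png

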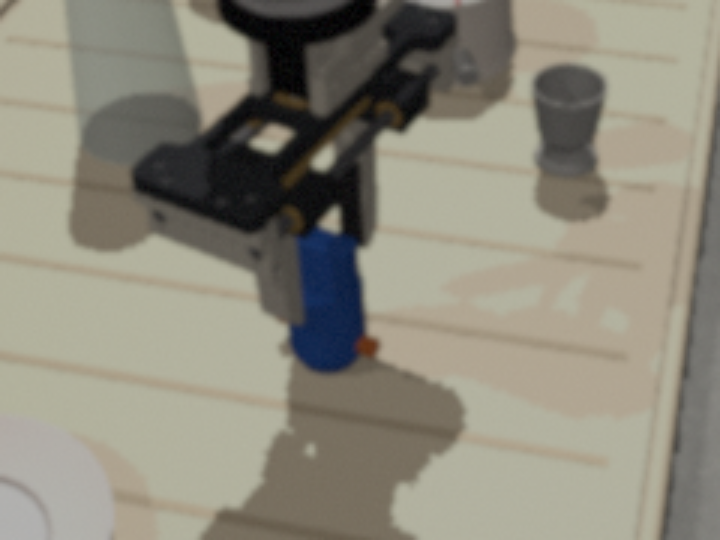

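The fingers straddle the bar at side-zoom (325,265), so I close.

>>> move_arm([
  [0,0,0,0,0,0],
  [0,0,0,0,0,0],
  [0,0,0,0,0,0],
  [0,0,0,0,0,0],
  [0,0,0,0,0,0],
  [0,0,0,0,0,0],
  [0,0,0,0,0,0],
  [0,0,0,0,0,0],
  [0,0,0,0,0,0],
  [0,0,0,0,0,0],
], gripper=-1, grip_force=45)

```text
t: 9.85
position: [0.5444, 0.1785, 0.0653]
ee_rot: [[-0.964, 0.265, 0.004], [0.265, 0.964, 0.004], [-0.003, 0.005, -1.0]]
wrist_force: [0.2, -0.3, -0.1]
grip_width: 0.17
```

>>> move_arm([
  [0,0,1,0,0,0],
  [0,0,1.5,0,0,0],
  [0,0,2,0,0,0],
  [0,0,2,0,0,0],
  [0,0,2,0,0,0],
  [0,0,1.5,0,0,0],
  [0,0,0.8,0,0,0],
  [0,0,0,0,0,0],
  [0,0,0,0,0,0],
  [0,0,0,0,0,0],
])

```text
t: 10.68
position: [0.5423, 0.1775, 0.1814]
ee_rot: [[-0.964, 0.265, 0.002], [0.265, 0.964, 0.003], [-0.001, 0.004, -1.0]]
wrist_force: [0.2, -0.6, -1.0]
grip_width: 0.173
```

```bash
python3 - <<'E'
from h import *
cv2.imwrite("pics/s5.png",cv2.resize(arm.camera('side')[150:380,180:420],None,fx=2.5,fy=2.5)[:,:,::-1])
s=arm.sense(); print(s['position'],s['wrist_force'],s['moment'])
E
```

```text
[0.54210292 0.17746926 0.1810396 ] [-0.33000993 -0.32170079 -1.52276955] [ 0.00743378  0.02472105 -0.00517407]
```

View pics/s5.png

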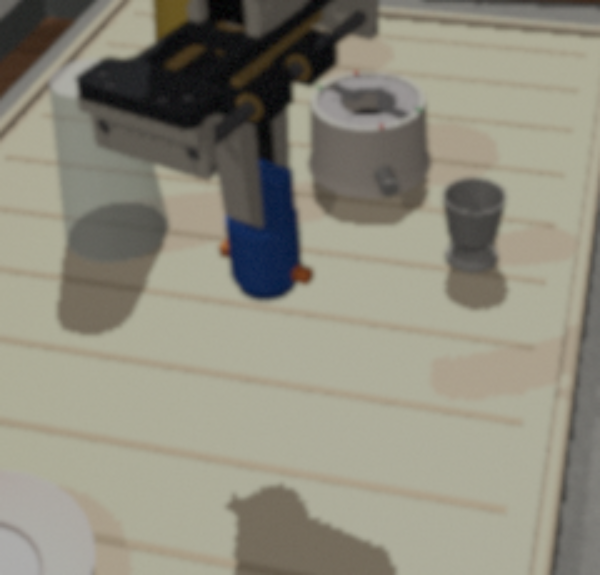

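>>> move_arm([
  [0.1,-2.5,0,0,0,-0.02],
  [0.1,-3.5,0,0,0,-0.02],
  [0.1,-3.5,0,0,0,-0.02],
  [0.1,-3.5,0,0,0,-0.02],
  [0.1,-3.5,0,0,0,-0.02],
  [0.1,-3.5,0,0,0,-0.02],
  [0.1,-3.5,0,0,0,-0.02],
  [0.1,-3,0,0,0,-0.02],
  [0,-2,0,0,0,-0.02],
  [0,-0.5,0,0,0,0],
])

```text
t: 11.57
position: [0.5433, -0.1209, 0.1703]
ee_rot: [[-0.901, 0.433, -0.013], [0.433, 0.901, 0.004], [0.014, -0.002, -1.0]]
wrist_force: [0.1, 0.6, -1.6]
grip_width: 0.166
```

>>> move_arm([
  [0,0,0,0,0,0],
  [0,0,0,0,0,0],
  [0,0,0,0,0,0],
  [0,0,0,0,0,0],
  [0,0,0,0,0,0],
  [0,0,0,0,0,0],
  [0,0,0,0,0,0],
  [0,0,0,0,0,0],
  [0,0,0,0,0,0],
  [0,0,0,0,0,0],
])

```text
t: 12.4
position: [0.5428, -0.1139, 0.1678]
ee_rot: [[-0.905, 0.424, -0.018], [0.424, 0.905, 0.007], [0.019, -0.001, -1.0]]
wrist_force: [-0.4, 1.0, -0.5]
grip_width: 0.168
```

>>> move_arm([
  [0.9,-1.7,0,-0.006,-0.018,-0.012],
  [0,-0.2,0,0,0,0],
  [0,0,0,0,0,0],
  [0,0,0,0,0,0],
  [0,0,0,0,0,0],
  [0,0,0,0,0,0],
  [0,0,0,0,0,0],
  [0,0,0,0,0,0],
  [0,0,0,0,0,0],
  [0,0,0,0,0,0],
])

```text
t: 13.23
position: [0.5519, -0.1335, 0.1679]
ee_rot: [[-0.9, 0.436, 0.001], [0.436, 0.9, 0.001], [-0.0, 0.001, -1.0]]
wrist_force: [0.4, 0.5, -1.6]
grip_width: 0.171
```

```bash
python3 - <<'E'
from h import *
im=arm.camera('wrist');m=arm.camera_model('wrist');s=arm.sense()
np.savez('w6.npz',im=im,**{k:np.array(v) for k,v in m.items()})
c=im.copy()
# predicted: rim circle, lugs
t=np.linspace(0,2*np.pi,80)
for p in proj(np.c_[.551+.05*np.cos(t),-.1327+.05*np.sin(t),0*t+.076],m): cv2.circle(c,tuple(int(round(x)) for x in p),0,(255,0,255),-1)
cv2.imwrite("pics/w6.png",cv2.resize(c[60:360,150:500],None,fx=2,fy=2,interpolation=cv2.INTER_CUBIC)[:,:,::-1])
print(s['position'],s['wrist_force'])
E
```

```text
[ 0.55192139 -0.13345221  0.16789293] [ 0.01525854 -0.77285814 -0.624921  ]
```

View pics/w6.png

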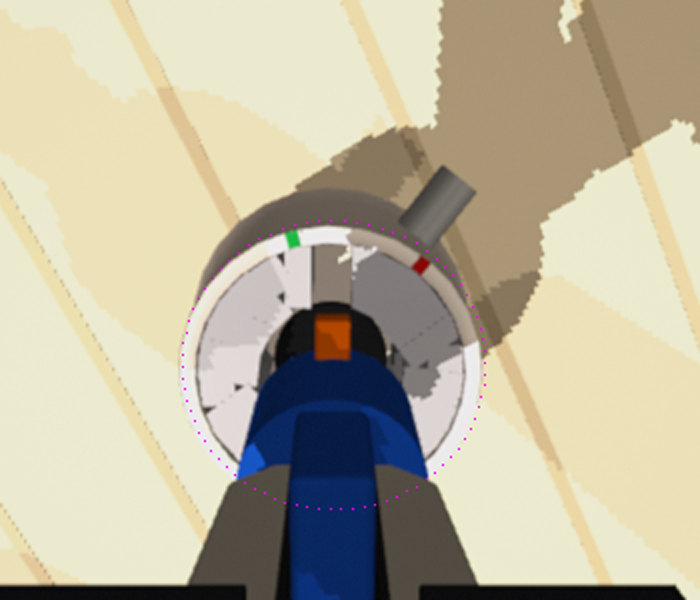

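The lug at zoom (333,337) lines up with the slot at (332,270). I descend to just above the sleeve.

>>> move_arm([
  [-0.05,0.05,-1,0,0,0],
  [0,0,-1,0,0,0],
  [0,0,-0.8,0,0,0],
  [0,0,-0.5,0,0,0],
  [0,0,-0.3,0,0,0],
  [0,0,0,0,0,0],
  [0,0,0,0,0,0],
  [0,0,0,0,0,0],
  [0,0,0,0,0,0],
  [0,0,0,0,0,0],
])

```text
t: 14.12
position: [0.5508, -0.1326, 0.1269]
ee_rot: [[-0.9, 0.435, -0.001], [0.435, 0.9, 0.002], [0.002, 0.001, -1.0]]
wrist_force: [0.1, 0.8, -2.1]
grip_width: 0.17
```

>>> move_arm([
  [0.05,0,-0.2,0,0,0],
  [0,0,-0.2,0,0,0],
  [0,0,-0.15,0,0,0],
  [0,0,-0.15,0,0,0],
  [0,0,-0.1,0,0,0],
  [0,0,0,0,0,0],
  [0,0,0,0,0,0],
  [0,0,0,0,0,0],
  [0,0,0,0,0,0],
  [0,0,0,0,0,0],
])

```text
t: 14.95
position: [0.5524, -0.1333, 0.1192]
ee_rot: [[-0.9, 0.436, 0.002], [0.436, 0.9, 0.001], [-0.001, 0.001, -1.0]]
wrist_force: [-0.0, -0.5, -1.4]
grip_width: 0.168
```

>>> move_arm([
  [0,0,-0.15,0,0,0],
  [0,0,-0.15,0,0,0],
  [0,0,-0.15,0,0,0],
  [0,0,-0.1,0,0,0],
  [0,0,-0.1,0,0,0],
  [0,0,-0.1,0,0,0],
  [0,0,0,0,0,0],
  [0,0,0,0,0,0],
  [0,0,0,0,0,0],
  [0,0,0,0,0,0],
])

```text
t: 15.78
position: [0.5527, -0.1339, 0.1109]
ee_rot: [[-0.9, 0.436, 0.002], [0.436, 0.9, 0.0], [-0.002, 0.001, -1.0]]
wrist_force: [1.1, -0.5, -0.7]
grip_width: 0.174
```

No contact force at about 46 mm, so the lugs are in the slots. On to the spring.

>>> move_arm([
  [0,0,-0.15,0,0,0],
  [0,0,-0.15,0,0,0],
  [0,0,-0.1,0,0,0],
  [0,0,-0.1,0,0,0],
  [0,0,-0.1,0,0,0],
  [0,0,-0.1,0,0,0],
  [0,0,0,0,0,0],
  [0,0,0,0,0,0],
  [0,0,0,0,0,0],
  [0,0,0,0,0,0],
])

```text
t: 16.62
position: [0.5528, -0.1339, 0.1045]
ee_rot: [[-0.9, 0.436, 0.003], [0.436, 0.9, 0.0], [-0.003, 0.001, -1.0]]
wrist_force: [-1.8, 0.4, 4.3]
grip_width: 0.167
```

>>> move_arm([
  [0,0,-0.15,0,0,0],
  [0,0,-0.15,0,0,0],
  [0,0,-0.15,0,0,0],
  [0,0,-0.15,0,0,0],
  [0,0,-0.1,0,0,0],
  [0,0,-0.1,0,0,0],
  [0,0,0,0,0,0],
  [0,0,0,0,0,0],
  [0,0,0,0,0,0],
  [0,0,0,0,0,0],
])

```text
t: 17.45
position: [0.5528, -0.1339, 0.0992]
ee_rot: [[-0.9, 0.436, 0.005], [0.436, 0.9, 0.0], [-0.004, 0.002, -1.0]]
wrist_force: [-1.5, 0.0, 9.0]
grip_width: 0.167
```

>>> move_arm([
  [0,0,-0.15,0,0,0],
  [0,0,-0.15,0,0,0],
  [0,0,-0.1,0,0,0],
  [0,0,-0.1,0,0,0],
  [0,0,-0.05,0,0,0],
  [0,0,-0.05,0,0,0],
  [0,0,-0.05,0,0,0],
  [0,0,-0.05,0,0,0],
  [0,0,-0.05,0,0,0],
  [0,0,-0.05,0,0,0],
])

```text
t: 18.28
position: [0.5527, -0.1339, 0.0963]
ee_rot: [[-0.9, 0.436, 0.007], [0.436, 0.9, 0.0], [-0.006, 0.003, -1.0]]
wrist_force: [-1.4, 0.6, 11.6]
grip_width: 0.169
```

>>> move_arm([
  [0,0,-0.06,0,0.003,-0.02],
  [0,0,-0.06,0,0.003,-0.02],
  [0,0,-0.06,0,0,-0.03],
  [0,0,-0.06,0,0,-0.03],
  [0,0,-0.05,0,0,-0.03],
  [0,0,-0.05,0,0,-0.03],
  [0,0,-0.05,0,0,-0.03],
  [0,0,-0.05,0,0,-0.03],
  [0,0,-0.05,0,0,-0.03],
  [0,0,-0.05,0,0,-0.03],
])

```text
t: 19.12
position: [0.5548, -0.1343, 0.0968]
ee_rot: [[-0.737, 0.676, 0.007], [0.676, 0.737, -0.001], [-0.006, 0.004, -1.0]]
wrist_force: [-2.8, -0.6, 10.4]
grip_width: 0.168
```

```bash
python3 - <<'E'
from h import *
s=arm.sense(); R=s['ee_rot'];print(s['t'],s['position'],np.degrees(np.arctan2(R[1,0],R[0,0])),s['wrist_force'],s['moment'],s['joint_pos'].round(1))
E
```

```text
19.1167 [ 0.55484098 -0.13432139  0.09681511] 137.4372921464624 [-2.84582059 -0.5742343  10.37439736] [-0.19395299  0.71765926  0.06337606] [  3.   33.5   7.1 118.6  -8.3  28.   63.7]
```

>>> move_arm([
  [-0.1,0.03,-0.1,0,0.003,-0.01],
  [-0.05,0,-0.1,0,0.003,-0.02],
  [0,0,-0.08,0,0,-0.03],
  [0,0,-0.08,0,0,-0.03],
  [-0.02,0,-0.07,0,0,-0.03],
  [0,0,-0.06,0,0,-0.03],
  [-0.02,0,-0.06,0,0,-0.03],
  [0,0,-0.06,0,0,-0.03],
  [-0.02,0,-0.06,0,0,-0.03],
  [0,0,-0.06,0,0,-0.03],
])

```text
t: 19.95
position: [0.5545, -0.1347, 0.0956]
ee_rot: [[-0.519, 0.855, 0.007], [0.855, 0.519, -0.003], [-0.007, 0.004, -1.0]]
wrist_force: [-2.3, -0.6, 11.3]
grip_width: 0.171
```

```bash
cat > st.py <<'E'
from h import *
s=arm.sense(); R=s['ee_rot'];print(s['t'],s['position'],np.degrees(np.arctan2(R[1,0],R[0,0])),s['wrist_force'],s['moment'],R[:,2].round(3))
E
python3 st.py
```

```text
19.95 [ 0.55451737 -0.13471408  0.09563866] 121.26352609224386 [-2.33132903 -0.64141692 11.29559297] [-0.17276148  0.85707452  0.054544  ] [ 0.007 -0.003 -1.   ]
```

>>> move_arm([
  [-0.1,0.05,-0.07,0,0.004,-0.03],
  [-0.05,0.02,-0.07,0,0.003,-0.03],
  [0,0,-0.07,0,0,-0.03],
  [0,0,-0.07,0,0,-0.03],
  [-0.02,0,-0.06,0,0,-0.03],
  [0,0,-0.06,0,0,-0.03],
  [-0.02,0,-0.06,0,0,-0.03],
  [0,0,-0.06,0,0,-0.03],
  [-0.02,0,-0.06,0,0,-0.02],
  [0,0,-0.06,0,0,-0.02],
])

```text
t: 20.78
position: [0.5541, -0.1349, 0.0955]
ee_rot: [[-0.249, 0.968, 0.006], [0.968, 0.249, -0.004], [-0.006, 0.005, -1.0]]
wrist_force: [-3.4, -0.3, 11.6]
grip_width: 0.168
```

```bash
python3 st.py
```

```text
20.7833 [ 0.55413612 -0.13486746  0.09545207] 104.43884065492621 [-3.40008884 -0.31577149 11.60430839] [-0.13751754  0.91426648  0.07929307] [ 0.006 -0.004 -1.   ]
```

>>> move_arm([
  [-0.05,0.03,-0.06,0,0.002,-0.02],
  [0,0,-0.06,0,0,-0.02],
  [0,0,-0.06,0,0,-0.02],
  [0,0,-0.06,0,0,-0.02],
  [0,0,-0.06,0,0,-0.02],
  [0,0,-0.06,0,0,-0.02],
  [0,0,-0.06,0,0,-0.01],
  [0,0,-0.06,0,0,0],
  [0,0,-0.06,0,0,0],
  [0,0,-0.06,0,0,0],
])

```text
t: 21.62
position: [0.5522, -0.135, 0.0954]
ee_rot: [[-0.122, 0.992, 0.004], [0.992, 0.122, -0.004], [-0.004, 0.004, -1.0]]
wrist_force: [-3.7, -0.2, 12.6]
grip_width: 0.165
```

```bash
python3 st.py
```

```text
21.6167 [ 0.55222532 -0.13496286  0.09539577] 97.02415349091228 [-3.73576583 -0.21085362 12.55050154] [-0.09477134  0.79944459  0.53965976] [ 0.004 -0.004 -1.   ]
```

The stop is felt: the moment about z rose to 0.54 N m at 97°. I ease the twist off a touch and let it rise.

>>> move_arm([
  [0,0,0,0,0,0.03],
  [0,0,0.05,0,0,0.01],
  [0,0,0.1,0,0,0],
  [0,0,0.1,0,0,0],
  [0,0,0.1,0,0,0],
  [0,0,0.1,0,0,0],
  [0,0,0.05,0,0,0],
  [0,0,0,0,0,0],
  [0,0,0,0,0,0],
  [0,0,0,0,0,0],
])

```text
t: 22.45
position: [0.5524, -0.1349, 0.1031]
ee_rot: [[-0.164, 0.986, 0.007], [0.986, 0.164, -0.003], [-0.004, 0.006, -1.0]]
wrist_force: [-0.4, -0.8, 5.7]
grip_width: 0.166
```

```bash
python3 st.py
```

```text
22.45 [ 0.55235458 -0.13491211  0.10313282] 99.44923854439668 [-0.44337796 -0.83006859  5.73643701] [-0.14244125  0.40541228 -0.05839438] [ 0.007 -0.003 -1.   ]
```

>>> move_arm([
  [0,0,0.05,0,0,0],
  [0,0,0.05,0,0,0],
  [0,0,0.05,0,0,0],
  [0,0,0,0,0,0],
  [0,0,0,0,0,0],
  [0,0,0,0,0,0],
  [0,0,0,0,0,0],
  [0,0,0,0,0,0],
  [0,0,0,0,0,0],
  [0,0,0,0,0,0],
])

```text
t: 23.28
position: [0.5524, -0.1349, 0.1032]
ee_rot: [[-0.164, 0.986, 0.005], [0.986, 0.164, -0.003], [-0.004, 0.005, -1.0]]
wrist_force: [0.4, -1.5, -2.3]
grip_width: 0.167
```

```bash
python3 st.py
```

```text
23.2833 [ 0.55237021 -0.13490408  0.1032033 ] 99.45790640408535 [ 0.40987175 -1.51901321 -2.25816714] [-0.24331304 -0.02107121 -0.06887214] [ 0.005 -0.003 -1.   ]
```

It is locked: the force fell from +5.7 to -2.3 N with no further rise. I release it.

>>> move_arm([
  [0,0,0,0,0,0],
  [0,0,0,0,0,0],
  [0,0,0,0,0,0],
  [0,0,0,0,0,0],
  [0,0,0,0,0,0],
  [0,0,0,0,0,0],
  [0,0,0,0,0,0],
  [0,0,0,0,0,0],
  [0,0,0,0,0,0],
  [0,0,0,0,0,0],
], gripper=0.2)

```text
t: 24.12
position: [0.5521, -0.1338, 0.1035]
ee_rot: [[-0.165, 0.986, 0.005], [0.986, 0.165, -0.002], [-0.003, 0.005, -1.0]]
wrist_force: [0.4, -0.3, 0.5]
grip_width: 0.596
```

>>> move_arm([
  [0,0,1,0,0,0],
  [0,0,2,0,0,0],
  [0,0,2,0,0,0],
  [0,0,2,0,0,0],
  [0,0,2,0,0,0],
  [0,0,2,0,0,0],
  [0,2,1,0,0,0],
  [0,2,0,0,0,0],
  [0,2,0,0,0,0],
  [0,0,0,0,0,0],
])

```text
t: 24.95
position: [0.5503, -0.0745, 0.2359]
ee_rot: [[-0.159, 0.987, 0.007], [0.987, 0.159, -0.002], [-0.003, 0.006, -1.0]]
wrist_force: [1.3, 0.3, 1.1]
grip_width: 0.596
```

>>> move_arm([
  [0,-3,0,0,0,0],
  [0,-3,0,0,0,0],
  [0,-3,0,0,0,0],
  [0,-3,0,0,0,0],
  [0,-1,0,0,0,0],
  [0,0,0,0,0,0],
  [0,0,0,0,0,0],
  [0,0,0,0,0,0],
  [0,0,0,0,0,0],
  [0,0,0,0,0,0],
])

```text
t: 25.78
position: [0.549, -0.2055, 0.2403]
ee_rot: [[-0.168, 0.986, 0.008], [0.986, 0.168, -0.001], [-0.002, 0.008, -1.0]]
wrist_force: [0.7, -0.4, 0.2]
grip_width: 0.603
```

```bash
python3 st.py; python3 - <<'E'
from h import *
im=arm.camera('wrist');m=arm.camera_model('wrist')
np.savez('w9.npz',im=im,**{k:np.array(v) for k,v in m.items()})
cv2.imwrite("pics/w9.png",im[:,:,::-1])
sd=arm.camera('side'); cv2.imwrite("pics/s9.png",sd[:,:,::-1])
E
```

```text
25.7833 [ 0.54901939 -0.20548817  0.2402957 ] 99.65855679655164 [ 0.67448695 -0.3644393   0.20394352] [-0.10182812  0.03105975 -0.00695538] [ 0.008 -0.001 -1.   ]
```

View pics/w9.png

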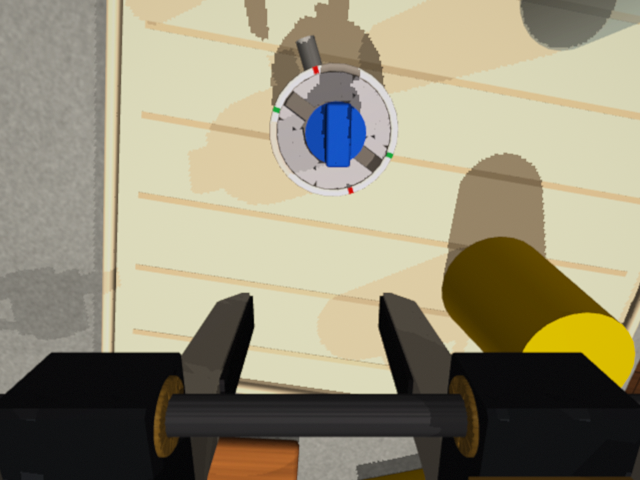

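View pics/s9.png

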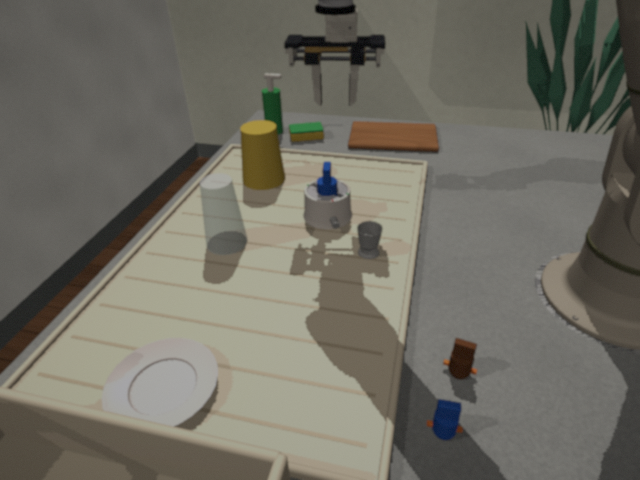

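The cartridge sits centred at wrist (338,133). Its bar lies near the red-mark line, away from the slots, and the other things haven't moved. I hand the job in.

```bash
python3 - <<'E'
from rig import arm
print(arm.sign_off())
E
```

```text
the job is handed in; nothing more can be done
None
```

I fitted the blue cartridge into the housing, locked it, let go and handed the job in. The last clock reading was about 26 s of the 69 s allowed. The sign-off reports no verdict.

- **Slots:** seen from above, they lay about 0.26 rad clockwise of the green marks. I lowered the cartridge at that angle and met no resistance until the spring.
- **Push and twist:** I pushed in to about 30–31 mm (wrist force 11–12.5 N) and turned clockwise until the stop was felt, where the moment rose to 0.54 N m.
- **Lock:** I eased off the twist and let it rise. It stopped at about 38 mm: the upward force fell from 5.7 N to -2.3 N with no further rise.
- **Last checks:**
  - After release, the wrist picture showed the cartridge centred. Its bar is about 0.3 rad from the red-mark line (limit 0.42).
  - The side picture showed the jug, tumbler, egg cup and plate where they had been, and the arm clear of everything.
  - No check failed or disagreed.
- **Not measured separately:** the locked height comes from the gripper's height and the spring force. I did not measure it again in the last picture.

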